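# Lock a bayonet adapter into its spring-loaded holder

## Robot

A 6-joint arm with a two-finger parallel gripper is mounted at the origin on a cart in front of the work surface, level with it; the furniture and walls round the work are solid. World frame = base frame: x ahead of the robot, y to its left, z up, the work surface at z = 0. Lengths are in m, angles in rad, forces in N, time in s.
With the tool pointing down it reaches from about 0.375 to 0.975 m from the base axis. Payload 3.8 kg.
Tool frame: the origin (TCP) lies between the finger pads, 19 mm behind the fingertips; this is the grasp point; z points along the fingers, y is the line along which they close (so a half turn about z gives the same grasp; the last joint's range is limited). The gripper opens to 85 mm and grips with 20 to 120 N. Pads are 22 mm wide; open, the fingers measure 114 mm over their backs; the gripper's body (76 mm by 85 mm) begins 54 mm behind the grasp point. The pads swing forward as they close: fully open they stand 13 mm farther back than shut.
Start: joints at [-1.266, 0.264, 1.604, -0, 1.274, -0.037], TCP at [0.226, -0.636, 0.25] pointing down, gripper open.
Joint ranges: [-2.63, 2.63], [-0.94, 2.18], [0.31, 2.57], [-1.31, 4.45], [0, 2.66], [-2.55, 2.55]. Speed limits (rad/s): [2.57, 2.57, 3.14, 3.14, 3.14, 3.14].

## Interface

Orientations are given as a rotation vector (axis times angle).
In Python, from workcell import readout, read_camera, finish_job gives the robot as it stands.
- The arm moves only by the tool jog_arm, never from a script. Its argument "deltas" is one flat list of numbers, 7 for each row, row after row: the shift along the tool's x, y, z in m, then the turn, a rotation vector about the tool's x, y, z in degrees, then the gripper command: -1 is shut, 1 is fully open, values between are in proportion. A call has 1 to 8 rows; each row is the pose to reach, as a shift and turn from the pose commanded when the call began, along the tool's axes at that moment; what a row does not reach only later rows make up. A row lasts 1/10 s, in which the tool goes at most 50 mm and 8.59 degrees, less where a joint would pass 70% of its speed; a pose out of reach is approached as far as the arm can. A call with a gripper value outside its range is refused whole. The fingers move at their own pace and stop on an object; "squeeze" is the grip in N (left out, the last holds). Time passes only in rows, so rows that repeat a pose let the fingers close. It gives the time, the measured TCP pose, the force, the opening and the grip force at its end, in the units of the state.
- readout.read_state(): the state, without advancing time (a new reading comes with each control period).
- read_camera(name): name is "scene" or "top"; returns a dict with "color" (480x640x3 uint8, blue, green, red), "fx", "fy", "cx", "cy" (pixels), "origin" and "attitude" of the camera in the world. Camera axes: x right, y down, z forward; pixel columns grow to the right and rows downward; lengths in m; the calibration is good to about 2 mm. A picture is of the moment at which its call begins. There is no depth.
- finish_job(): hands the job in; it is judged then, once.
The state is a dict: "time": time; "q": joint angles; "joint_vel": joint speeds; "joint_torque": joint torques, N m; "tool_pos": TCP position; "tcp_rot": TCP orientation; "wrist_force": force on the tool from outside, world axes, zero at the start; "torque": the same for the moment, N m; "width": opening from 0.0 (shut) to 1.0 (fully open); "grip_force": force on a finger pad.
Only numpy, scipy, OpenCV 4.12 (cv2) and the standard library are available. Lean on these libraries where they do the work, as an engineer would, in place of code of your own. Each camera call takes 0.05 s, during which the arm holds its last target. There are 200 camera calls.

## Task

Fit the steel bayonet adapter into the round spring-loaded holder on the bench: enter its two square pins through the two slots in the collar, press it down against the spring until the pins are below the teeth, turn it clockwise (seen from above) until the pins are under their notches, and let go so that the spring lifts the pins into them and the adapter stays locked. Press and turn by feel and do not force it (never more than 25 N on the holder), and leave the collet, the setup block and the flanged bush where they stand.

Things in the scene. Friction and masses are not known exactly. Their poses are not given: they have to be found in the camera images.
- adapter: Loose steel bayonet adapter, about 0.2 kg, standing upright, 81 mm tall. Origin: centre of its foot, z up its axis. Round shank 24 mm diameter up to z = 36 mm, foot chamfered to 19 mm diameter over the lowest 4 mm; one pin on each side along body x; flange 36 mm diameter at z = 36 to 42 mm; grip block above; low round nose on top. Same after half a turn.
- adapter_grip (a point): Point on the adapter's axis 64 mm above its foot, a good height for the TCP. The grip block is 34 mm along body x, 30 mm along body y, z = 42 to 76 mm. Grip the two flats that face body +y and -y; the other two faces carry a dark line each, above the pins. A green fixture with a lever, about 0.2 m tall, stands on the right of the bench: come in high from the middle.
- adapter_pin (a point): Outer end of one of the adapter's two pins, 19 mm from its axis along body +x (the other is at -x). The pins are square, 6 mm wide and 6 mm high, from 6 to 12 mm above the foot.
- holder: Holder screwed to the bench, does not move. Origin: centre of the underside of its 96 x 96 x 8 mm base plate; z up along the bore. A grey tube, 64 mm diameter, top at z = 35 mm, carries a knurled steel collar 56 mm diameter with a 26 mm bore, two slots, a spring plunger and a fixed stop below it. Same after half a turn. Pressing over 25 N harms it.
- holder_mouth (a point): On the bore's axis, 50 mm above the holder's origin: the collar's nominal top. The real collar, with all in it (teeth, notches, plunger, stop), is set up to 6.5 mm higher or lower; this is not measured and must be felt or seen. Below the real top the adapter's foot meets the plunger at 14 mm, the pins clear the teeth at foot depth 26 mm, a hard stop meets the foot at 27.5 mm.
- holder_slot (a point): Middle of one of the two open slots, 17 mm from the axis, at nominal collar top height, 70 degrees counterclockwise from the holder's x axis seen from above; the other is half a turn round. 9 mm wide, reaching 20.5 mm from the axis. Pins go in here. Spring force on the foot: 1.6 N at first touch plus 0.4 N per mm: 6.4 N when the pins clear the teeth, 7 N at the stop.
- holder_notch (a point): Above one of the two notches, 17 mm from the axis along the holder's +x (the other at -x), at nominal collar top height; a short dark line on the collar's top marks each. From the slots the pins turn 70 degrees clockwise below the teeth; a hard end stop blocks them 5 degrees past that, and the other way at once. Released, the spring lifts the adapter 5 mm into the notches.
- collet: Bystander: slit steel collet standing on its nose, 33 mm diameter, 40 mm tall. Origin: centre of its underside. Leave alone.
- block: Bystander: steel setup block with holes, 46 x 70 x 25 mm. Origin: centre of its underside. Leave alone.
- bush: Bystander: turned steel flanged bush, 37 mm diameter, 38 mm tall. Origin: centre of its underside. Leave alone.
Not all that is in view belongs to the job. What is shaped like the adapter but blue or orange is not meant.

How it is judged:
On the way:
1. the adapter's pins are down in the slots of the collar (z of adapter in the frame of holder below 0.035 m and horizontal distance between adapter and holder below 0.005 m and angle between the x axis of adapter and the x axis of holder, either way round above 0.9 rad), for 0.1 s.
At the end, for the whole second after the job is handed in: The adapter is locked in the holder, released and at rest: its pins point along the holder's x axis within 0.14 rad (in the notches), its axis is within 4 mm of the bore's and within 0.1 rad of upright, and its foot is 21.5 to 36.5 mm above the holder's underside (held down against the spring) (angle between the x axis of adapter and the x axis of holder, either way round below 0.14 rad and horizontal distance between adapter and holder below 0.004 m and z of adapter in the frame of holder between 0.0215 and 0.0365 m and angle between adapter's own z axis and vertical below 0.1 rad and linear speed of adapter below 0.02 m/s); the robot touches nothing.
It fails at once if more than 25 N between the adapter and the holder (contact force between adapter and holder above 25 N).
It fails at once if the collet is moved by more than 20 mm (distance of collet from where it was at the start of the episode above 0.02 m).
It fails at once if the block is moved by more than 20 mm (distance of block from where it was at the start of the episode above 0.02 m).
It fails at once if the bush is moved by more than 20 mm (distance of bush from where it was at the start of the episode above 0.02 m).
It also fails if it takes over 64 s, if anything falls off the work surface, if the arm or the gripper's body presses on something with over 40 N, if the wrist force passes 120 N, or if a joint passes its speed limit or range.

## Working session

There is one attempt and no reset: what is moved stays moved. The work goes in short steps, Python scripts to look and compute and a tool call to move; the robot and the scene stay as the last step left them, time stands still between calls to the robot, and variables do not carry over. Pictures are saved under pics/ and viewed, at most 10 in all, crops included, and the job is handed in when it is done.

Besides the shell and the picture viewer there is one more tool, called after "Call:" by a JSON object that holds its "fn" and its "kwargs". jog_arm: Moves the arm, as the interface text tells. Its arguments: {"type":"object","properties":{"deltas":{"type":"array"},"squeeze":{"type":"number"}},"required":["deltas"]}

```bash
mkdir -p pics; cat > h.py <<'E'
import numpy as np,cv2
from workcell import readout, read_camera, finish_job
from scipy.spatial.transform import Rotation as R
def att(c):
    a=np.array(c['attitude'],float)
    return a if a.shape==(3,3) else (R.from_rotvec(a).as_matrix() if a.size==3 else R.from_quat(a).as_matrix())
def ray(c,u,v,z):
    d=att(c)@np.array([(u-c['cx'])/c['fx'],(v-c['cy'])/c['fy'],1]); o=np.array(c['origin'],float)
    return o+d*(z-o[2])/d[2]
def proj(c,p):
    q=att(c).T@(np.array(p)-np.array(c['origin'])); return q[0]/q[2]*c['fx']+c['cx'],q[1]/q[2]*c['fy']+c['cy']
E
python3 - <<'E'
from h import *
for n in('scene','top'):
    c=read_camera(n); cv2.imwrite(f'pics/{n}0.png',c['color']); print(n,{k:v for k,v in c.items() if k!='color'})
print(readout.read_state())
E
```

```text
scene {'fx': 617.4153487541488, 'fy': 617.4153487541488, 'cx': 327.24550856088706, 'cy': 239.95914061359784, 'origin': array([-0.29292989,  0.53786273,  0.74892497]), 'attitude': array([-1.22956189,  2.14303305, -1.10623435])}
top {'fx': 511.1290804262839, 'fy': 511.1290804262839, 'cx': 331.7329288984829, 'cy': 234.91102397325517, 'origin': array([0.36077533, 0.04517456, 0.8988674 ]), 'attitude': array([-2.05769367,  2.15764196, -0.23607009])}
{'time': 0.1, 'q': array([-1.26591981e+00,  2.64680381e-01,  1.60525335e+00,  2.83934994e-05,
        1.27372738e+00, -3.69134227e-02]), 'joint_vel': array([-2.35969495e-03, -1.34950474e-03, -2.56935019e-03,  1.49213209e-03,
       -4.20650254e-04, -5.42919915e-05]), 'joint_torque': array([ 1.47036371e-04, -5.16708076e+01, -3.68591130e+01, -6.90079469e-05,
        6.29885224e-03, -4.58401769e-05]), 'tool_pos': array([ 0.22604907, -0.63534746,  0.24877618]), 'tcp_rot': array([-3.09380751e+00, -5.33910767e-01,  3.91515774e-04]), 'wrist_force': array([ 0.40430288,  0.44678595, -0.33855883]), 'torque': array([-0.03164274,  0.01883183, -0.00388501]), 'grip_force': 0.0, 'width': 0.9998101877944298}
```

View pics/scene0.png

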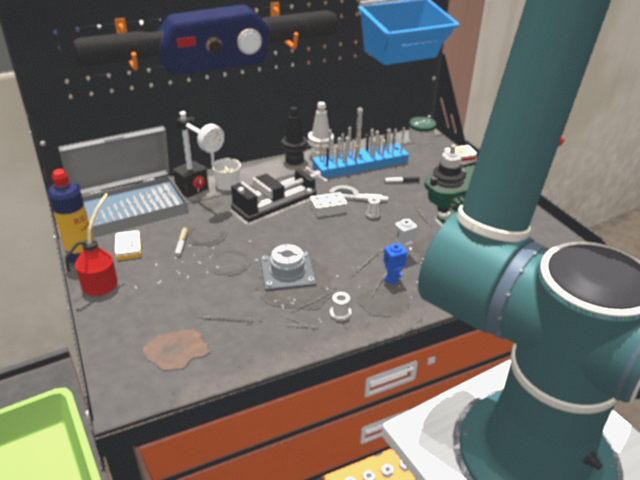

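View pics/top0.png

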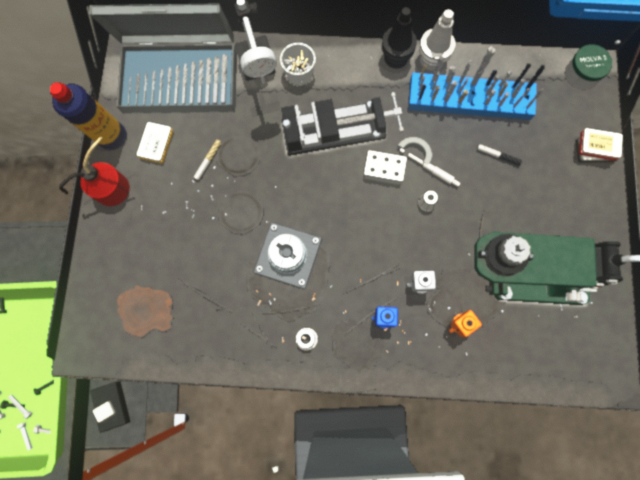

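Candidates in the top view: silver adapter (424,281), blue lookalike (387,317), orange lookalike (465,323), collet (428,201) and bush (306,339). The silver one fits the description. The holder is at (287,254). I'll check both in one crop.

```bash
python3 - <<'E'
from h import *
t=read_camera('top'); s=read_camera('scene')
def cr(c,u,v,r): return cv2.resize(c['color'][v-r:v+r,u-r:u+r],(390,290*1) if 0 else (300,300),interpolation=cv2.INTER_CUBIC)
a=np.hstack([cr(t,424,281,25),cr(t,288,254,38)]);b=np.hstack([cr(s,405,235,30),cr(s,288,262,38)])
cv2.imwrite('pics/c1.png',np.vstack([a,b]))
print(ray(t,424,281,.08),ray(t,287,252,.05),ray(s,405,224,.078),ray(s,287,254,.05))
# base plate corner check
E
```

```text
[ 0.45931526 -0.10782169  0.08      ] [0.52292231 0.11339657 0.05      ] [ 0.46197581 -0.10468227  0.078     ] [0.52171076 0.12049555 0.05      ]
```

View pics/c1.png

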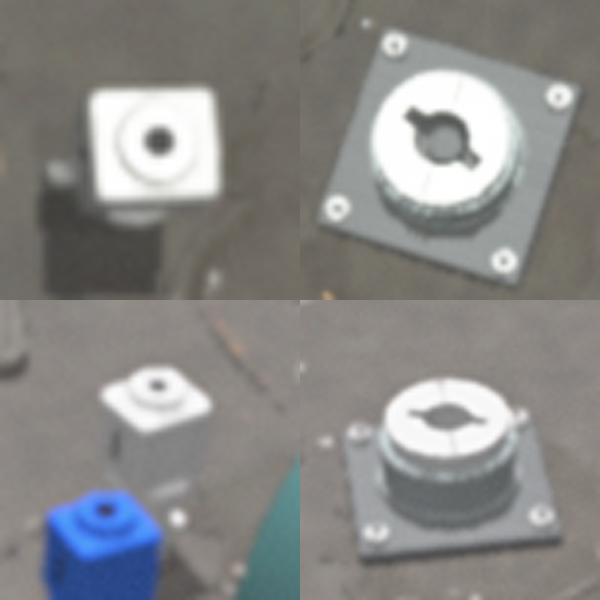

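The crop confirms it: the silver adapter's 34 mm side and its pin (crop 60,170) lie along the image horizontal. Holder: slots run crop (413,115)-(472,160), notch lines run (455,88)-(430,190), and all four screws are visible.

```bash
cat >> h.py <<'E'
def tri(c1,p1,c2,p2):
    A=[];b=[]
    for c,p in((c1,p1),(c2,p2)):
        o=np.array(c['origin']);d=ray(c,*p,0)-o;d/=np.linalg.norm(d);M=np.eye(3)-np.outer(d,d);A.append(M);b.append(M@o)
    return np.linalg.lstsq(np.vstack(A),np.hstack(b),rcond=None)[0]
E
python3 - <<'E'
from h import *
t=read_camera('top'); s=read_camera('scene')
T=lambda x,y:(250+(x-300+.5)*76/300-.5,216+(y+.5)*76/300-.5)
A=lambda x,y:(399+(x+.5)*50/300-.5,256+(y+.5)*50/300-.5)
S=lambda x,y:(250+(x-300+.5)*76/300-.5,224+(y-300+.5)*76/300-.5)
B=lambda x,y:(375+(x+.5)*.2-.5,205+(y-300+.5)*.2-.5)
def an(p,q): d=p-q; return np.degrees(np.arctan2(d[1],d[0]))
sc=[ray(t,*T(*p),.011) for p in((395,44),(559,96),(504,261),(337,208))]
ss=[ray(s,*S(*p),.011) for p in((360,432),(519,415),(542,514),(376,532))]
print('screws c',np.mean(sc,0),np.mean(ss,0),'edges',an(sc[0],sc[1]),an(sc[3],sc[2]),an(sc[0],sc[3]),an(sc[1],sc[2]))
n=[ray(t,*T(*p),.05) for p in((455,88),(430,190))];print('notch',an(*n))
l=[ray(t,*T(*p),.05) for p in((411,113),(473,161))];print('slot',an(*l),'mid',np.mean(l,0))
print('bore tri',tri(t,T(442,138),s,S(447,415)))
print('hole tri',tri(t,A(159,141),s,B(157,385)))
k=[ray(t,*A(*p),.076) for p in((90,90),(214,88),(220,195),(98,201))]
print('adapter c',np.mean(k,0),an(k[0],k[1]),an(k[3],k[2]),an(k[0],k[3]),an(k[1],k[2]),[np.linalg.norm(k[i]-k[i-1]) for i in range(4)])
k=[ray(s,*B(*p),.076) for p in((100,398),(158,368),(212,405),(150,432))]
print('scene c',np.mean(k,0),[an(k[i],k[i-1]) for i in range(4)],[np.linalg.norm(k[i]-k[i-1]) for i in range(4)])
R0=R.from_rotvec(readout.read_state()['tcp_rot']).as_matrix();print(R0.round(3))
E
```

```text
screws c [0.52677435 0.1160792  0.011     ] [0.53007182 0.11578989 0.011     ] edges 69.36402917884179 69.6794490447439 -20.432014879223892 -20.415344806986205
notch -15.20133944794889
slot 49.48007061036724 mid [0.52592664 0.11571245 0.05      ]
bore tri [0.52658636 0.11686882 0.04800477]
hole tri [ 0.46276549 -0.10860466  0.08178024]
adapter c [ 0.46224479 -0.10959096  0.076     ] 88.21429600465669 90.09643114271785 -0.6084837058957994 -2.0183005200642157 [np.float64(0.030084067387622714), np.float64(0.033584431049709075), np.float64(0.028998508458806117), np.float64(0.032866366089842045)]
scene c [ 0.4617354  -0.10617666  0.076     ] [np.float64(6.599005848350579), np.float64(-79.91349145090629), np.float64(-174.6363642919133), np.float64(95.10937039912683)] [np.float64(0.02799456330142793), np.float64(0.032599263563564504), np.float64(0.03081366050665094), np.float64(0.03188533814675269)]
[[ 0.942  0.335 -0.   ]
 [ 0.335 -0.942  0.001]
 [ 0.    -0.001 -1.   ]]
```

Call:
{"fn": "jog_arm", "kwargs": {"deltas": [0,0,-0.05,0,0,0,1,0,0,-0.1,0,0,0,1,0,0,-0.15,0,0,0,1,0.035,-0.036,-0.15,0,0,-6,1,0.07,-0.072,-0.15,0,0,-12,1,0.105,-0.109,-0.15,0,0,-18,1,0.14,-0.145,-0.15,0,0,-24,1,0.173,-0.181,-0.15,0,0,-30,1], "squeeze": 40}}

```text
time: 1.1
tool_pos: [0.3288, -0.4059, 0.4]
tcp_rot: [2.849, 1.323, 0.001]
wrist_force: [1.3, -0.6, -0.1]
width: 1.0
grip_force: 0.0
```

```bash
cat >> h.py <<'E'
def go(x,y,z,yaw):
    "jog deltas (tool frame) to a tool-down pose, yaw = world angle of tool y"
    s=readout.read_state();M=R.from_rotvec(s['tcp_rot']).as_matrix();a=np.radians(yaw)
    yv=np.array([np.cos(a),np.sin(a),0]);zv=np.array([0,0,-1.]);G=np.c_[np.cross(yv,zv),yv,zv]
    print('at',s['tool_pos'].round(4),'yaw',np.degrees(np.arctan2(M[1,1],M[0,1])).round(2),'t',s['time'],'F',s['wrist_force'].round(2),'w',round(s['width'],3),'g',s['grip_force'],'q6',s['q'][5])
    print('delta',(M.T@(np.array([x,y,z])-s['tool_pos'])).round(4),np.degrees(R.from_matrix(M.T@G).as_rotvec()).round(2))
E
python3 -c "
from h import *
go(.462,-.108,.3,-1.1)"
```

```text
at [ 0.3288 -0.4059  0.4   ] yaw -40.2 t 1.1 F [ 1.27 -0.61 -0.07] w 1.0 g 0.0 q6 -0.23621077447064
delta [ 0.3135 -0.0907  0.1   ] [ 3.00e-02  0.00e+00 -3.91e+01]
```

Call:
{"fn": "jog_arm", "kwargs": {"deltas": [0.045,-0.013,0,0,0,-5,1,0.09,-0.026,0,0,0,-10,1,0.135,-0.039,0,0,0,-15,1,0.18,-0.052,0,0,0,-20,1,0.225,-0.065,0,0,0,-26,1,0.27,-0.078,0.01,0,0,-32,1,0.3135,-0.0907,0.02,0,0,-39.1,1,0.3135,-0.0907,0.06,0,0,-39.1,1]}}

```text
time: 1.9
tool_pos: [0.4666, -0.1062, 0.3442]
tcp_rot: [2.231, 2.201, 0.011]
wrist_force: [0.1, -1.6, 0.6]
width: 1.0
grip_force: 0.0
```

```bash
python3 - <<'E'
from h import *
go(.462,-.108,.13,-1.1)
E
```

```text
at [ 0.4666 -0.1062  0.3442] yaw -0.79 t 1.9 F [ 0.07 -1.65  0.59] w 1.0 g 0.0 q6 -0.26409512663277046
delta [-0.0018 -0.0068  0.2141] [0.59 0.01 0.31]
```

Call:
{"fn": "jog_arm", "kwargs": {"deltas": [0,0,0.04,0,0,0,1,0,0,0.08,0,0,0,1,0,0,0.12,0,0,0,1,0,0,0.16,0,0,0,1,0,0,0.19,0,0,0,1,0,0,0.21,0,0,0,1,0,0,0.21,0,0,0,1,0,0,0.21,0,0,0,1]}}

```text
time: 2.7
tool_pos: [0.4627, -0.1103, 0.1302]
tcp_rot: [-2.247, -2.196, 0.0]
wrist_force: [0.5, 0.6, 0.6]
width: 1.0
grip_force: 0.0
```

```bash
python3 - <<'E'
from h import *
go(.462,-.108,.064,-1.1)
c=read_camera('top');s=read_camera('scene')
a=cv2.resize(c['color'][230:330,370:480],None,fx=3.6,fy=3.6,interpolation=cv2.INTER_CUBIC)
b=cv2.resize(s['color'][170:270,355:465],None,fx=3.6,fy=3.6,interpolation=cv2.INTER_CUBIC)
cv2.imwrite('pics/d.png',np.hstack([a,b]))
E
```

```text
at [ 0.4627 -0.1103  0.1302] yaw -1.32 t 2.7 F [0.51 0.63 0.62] w 1.0 g 0.0 q6 -0.2635288895155836
delta [ 0.0023 -0.0007  0.0662] [-0.02 -0.01 -0.22]
```

View pics/d.png

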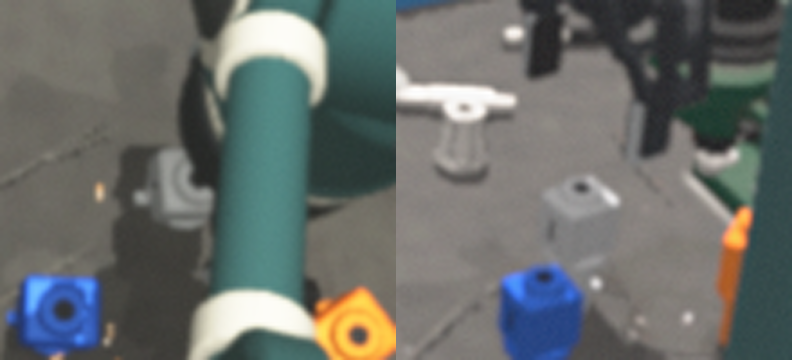

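```bash
python3 - <<'E'
from h import *
c=read_camera('top');s=read_camera('scene')
for dx in(-.05,0,.05):
  p=proj(s,(.4627+dx,-.1103,.115)); print(dx,(np.array(p)-[355,170])*3.6)
print((np.array(proj(s,(.462,-.108,.0815)))-[355,170])*3.6,(np.array(proj(c,(.462,-.108,.0815)))-[370,230])*3.6)
E
```

```text
-0.05 [253.69789857 179.53433696]
0 [194.44158377 132.79953942]
0.05 [138.57118397  88.73517545]
[185.5918226  187.25756694] [194.86966177 177.16700068]
```

Call:
{"fn": "jog_arm", "kwargs": {"deltas": [0.002,-0.001,0.03,0,0,0,1,0.002,-0.001,0.055,0,0,0,1,0.002,-0.001,0.066,0,0,0,1,0.002,-0.001,0.066,0,0,0,1,0.002,-0.001,0.066,0,0,0,0.2,0.002,-0.001,0.066,0,0,0,-0.2,0.002,-0.001,0.066,0,0,0,-1,0.002,-0.001,0.066,0,0,0,-1], "squeeze": 40}}

```text
time: 3.7
tool_pos: [0.4625, -0.1085, 0.0651]
tcp_rot: [2.246, 2.195, 0.002]
wrist_force: [-1.8, 1.5, 6.0]
width: 0.345
grip_force: 39.0
```

Call:
{"fn": "jog_arm", "kwargs": {"deltas": [0,0,0,0,0,0,-1,0,0,0,0,0,0,-1,0,0,0,0,0,0,-1,0,0,0,0,0,0,-1]}}

```text
time: 4.1
tool_pos: [0.4626, -0.1085, 0.0651]
tcp_rot: [2.246, 2.195, 0.001]
wrist_force: [-0.6, 0.1, 6.1]
width: 0.342
grip_force: 40.2
```

```bash
python3 -c "
from h import *
go(.527,.116,.2,-40.5)"
```

```text
at [ 0.4626 -0.1085  0.0651] yaw -1.32 t 4.1 F [-0.64  0.08  6.1 ] w 0.342 g 40.194531083106995 q6 -0.25991534238895764
delta [ 0.2259  0.0595 -0.1349] [ 1.000e-01 -1.000e-02  3.918e+01]
```

Call:
{"fn": "jog_arm", "kwargs": {"deltas": [0,0,-0.03,0,0,0,-1,0,0,-0.075,0,0,0,-1,0,0,-0.12,0,0,0,-1,0.04,0.01,-0.135,0,0,7,-1,0.08,0.021,-0.135,0,0,14,-1,0.12,0.032,-0.135,0,0,21,-1,0.16,0.042,-0.135,0,0,28,-1,0.2,0.0525,-0.135,0,0,35,-1]}}

```text
time: 4.9
tool_pos: [0.5183, 0.092, 0.1983]
tcp_rot: [-2.807, -1.411, 0.002]
wrist_force: [0.9, -0.1, -1.5]
width: 0.343
grip_force: 40.4
```

Call:
{"fn": "jog_arm", "kwargs": {"deltas": [0.02,-0.01,0.02,0,0,4,-1,0.02,-0.01,0.05,0,0,4,-1,0.02,-0.01,0.05,0,0,4,-1,0.02,-0.01,0.05,0,0,4,-1,0.02,-0.01,0.05,0,0,4,-1]}}

```text
time: 5.4
tool_pos: [0.5232, 0.1121, 0.1501]
tcp_rot: [2.851, 1.319, 0.002]
wrist_force: [0.3, -0.3, -1.8]
width: 0.345
grip_force: 40.3
```

```bash
python3 - <<'E'
from h import *
go(.527,.116,.15,-40.5)
c=read_camera('top');s=read_camera('scene')
a=cv2.resize(c['color'][200:300,235:345],None,fx=3.6,fy=3.6,interpolation=cv2.INTER_CUBIC)
b=cv2.resize(s['color'][190:300,230:340],None,fx=3.6,fy=3.6,interpolation=cv2.INTER_CUBIC)[:360]
cv2.imwrite('pics/e.png',np.hstack([a,b]))
E
```

```text
at [0.5232 0.1121 0.1501] yaw -40.35 t 5.4 F [ 0.31 -0.25 -1.75] w 0.345 g 40.25122940540314 q6 0.8688875631994807
delta [0.0055 0.0004 0.0001] [ 0.06 -0.06  0.15]
```

View pics/e.png

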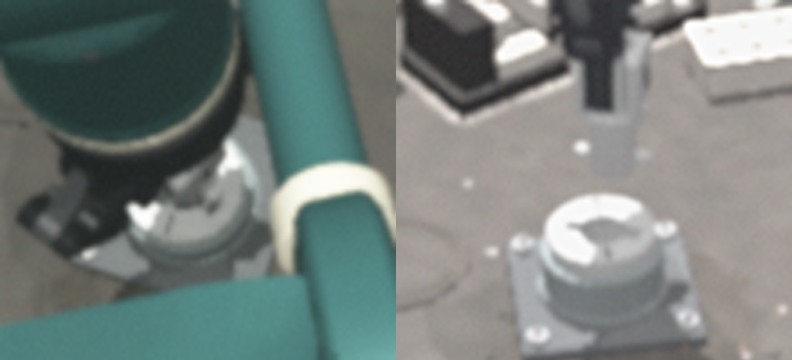

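Call:
{"fn": "jog_arm", "kwargs": {"deltas": [0.0055,0,0.01,0,0,0,-1,0.0055,0,0.024,0,0,0,-1,0.0055,0,0.024,0,0,0,-1,0.0055,0,0.024,0,0,0,-1]}}

```text
time: 5.9
tool_pos: [0.5251, 0.1165, 0.1237]
tcp_rot: [-2.85, -1.32, 0.004]
wrist_force: [-0.3, -1.0, -1.7]
width: 0.341
grip_force: 40.3
```

```bash
python3 - <<'E'
from h import *
go(.527,.116,.126,-40.5)
c=read_camera('top');s=read_camera('scene')
a=cv2.resize(c['color'][225:285,255:315],None,fx=6.6,fy=6.6,interpolation=cv2.INTER_CUBIC)
b=cv2.resize(s['color'][225:285,258:318],None,fx=6.6,fy=6.6,interpolation=cv2.INTER_CUBIC)
cv2.imwrite('pics/f.png',np.hstack([a,b]))
p=readout.read_state()['tool_pos'];f=p-[0,0,.064]
print('foot scene',(np.array(proj(s,f))-[258,225])*6.6+[396,0],'top',(np.array(proj(c,f))-[255,225])*6.6)
a=np.radians(49.6);
for k in(-1,1):
  q=f+[k*.019*np.cos(a),k*.019*np.sin(a),.009];print('pin',(np.array(proj(s,q))-[258,225])*6.6+[396,0],(np.array(proj(c,q))-[255,225])*6.6)
E
```

```text
at [0.5251 0.1165 0.1237] yaw -40.32 t 5.9 F [-0.29 -0.96 -1.71] w 0.341 g 40.33418297767639 q6 0.875668868342887
delta [ 0.0008  0.0017 -0.0023] [-0.09  0.11  0.18]
foot scene [591.60428537 148.65867708] top [194.30783796 158.83950406]
pin [657.52475641 130.6964613 ] [250.3533052  197.71810182]
pin [524.85539917 115.20268866] [132.09548288 106.60516635]
```

View pics/f.png

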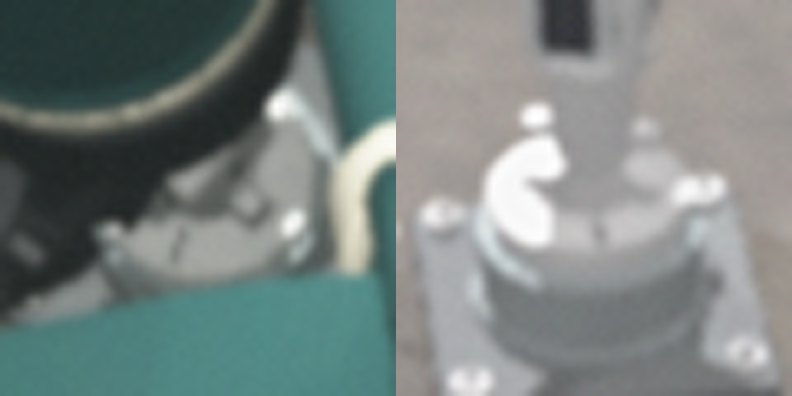

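Call:
{"fn": "jog_arm", "kwargs": {"deltas": [0.0008,0.0013,0,0,0,0.3,-1,0.0008,0.0013,0,0,0,0.3,-1,0.0008,0.0013,0.002,0,0,0.3,-1,0.0008,0.0013,0.004,0,0,0.3,-1,0.0008,0.0013,0.005,0,0,0.3,-1,0.0008,0.0013,0.006,0,0,0.3,-1]}}

```text
time: 6.6
tool_pos: [0.5274, 0.1164, 0.1188]
tcp_rot: [-2.854, -1.312, 0.0]
wrist_force: [0.3, 0.3, -1.6]
width: 0.346
grip_force: 40.3
```

```bash
python3 - <<'E'
from h import *
go(.5266,.1163,.112,-40.6)
E
```

```text
at [0.5274 0.1164 0.1188] yaw -40.61 t 6.6 F [ 0.27  0.28 -1.62] w 0.346 g 40.33592462539673 q6 0.8800188434594752
delta [-0.0007 -0.0005  0.0068] [-0.01  0.01 -0.01]
```

Call:
{"fn": "jog_arm", "kwargs": {"deltas": [-0.0004,-0.0003,0.001,0,0,0,-1,-0.0004,-0.0003,0.002,0,0,0,-1,-0.0004,-0.0003,0.003,0,0,0,-1,-0.0004,-0.0003,0.004,0,0,0,-1,-0.0004,-0.0003,0.005,0,0,0,-1,-0.0004,-0.0003,0.006,0,0,0,-1]}}

```text
time: 7.2
tool_pos: [0.5271, 0.1163, 0.1129]
tcp_rot: [-2.854, -1.312, -0.0]
wrist_force: [-0.3, -0.3, -2.6]
width: 0.346
grip_force: 40.3
```

Call:
{"fn": "jog_arm", "kwargs": {"deltas": [0,0,0.001,0,0,0,-1,0,0,0.002,0,0,0,-1,0,0,0.003,0,0,0,-1]}}

```text
time: 7.5
tool_pos: [0.5271, 0.1164, 0.1099]
tcp_rot: [-2.854, -1.312, 0.0]
wrist_force: [-0.1, 0.3, -2.3]
width: 0.343
grip_force: 40.3
```

Call:
{"fn": "jog_arm", "kwargs": {"deltas": [0,0,0.001,0,0,0,-1,0,0,0.002,0,0,0,-1,0,0,0.003,0,0,0,-1,0,0,0.004,0,0,0,-1]}}

```text
time: 7.9
tool_pos: [0.5271, 0.1163, 0.1059]
tcp_rot: [2.854, 1.312, 0.0]
wrist_force: [-0.6, -0.0, -2.6]
width: 0.338
grip_force: 40.3
```

Call:
{"fn": "jog_arm", "kwargs": {"deltas": [0,0,0.001,0,0,0,-1,0,0,0.002,0,0,0,-1,0,0,0.003,0,0,0,-1]}}

```text
time: 8.2
tool_pos: [0.5271, 0.1163, 0.1029]
tcp_rot: [-2.854, -1.312, -0.0]
wrist_force: [-0.2, 0.2, -1.6]
width: 0.343
grip_force: 40.3
```

Call:
{"fn": "jog_arm", "kwargs": {"deltas": [0,0,0.001,0,0,0,-1,0,0,0.002,0,0,0,-1,0,0,0.003,0,0,0,-1]}}

```text
time: 8.5
tool_pos: [0.5271, 0.1164, 0.0999]
tcp_rot: [-2.854, -1.312, -0.0]
wrist_force: [0.1, 0.0, -1.6]
width: 0.349
grip_force: 40.3
```

Call:
{"fn": "jog_arm", "kwargs": {"deltas": [0,0,0.001,0,0,0,-1,0,0,0.002,0,0,0,-1,0,0,0.003,0,0,0,-1]}}

```text
time: 8.8
tool_pos: [0.5272, 0.1164, 0.097]
tcp_rot: [2.854, 1.312, 0.0]
wrist_force: [0.1, 0.4, -0.8]
width: 0.344
grip_force: 40.5
```

Call:
{"fn": "jog_arm", "kwargs": {"deltas": [0,0,0.001,0,0,0,-1,0,0,0.002,0,0,0,-1,0,0,0.002,0,0,0,-1]}}

```text
time: 9.1
tool_pos: [0.5272, 0.1164, 0.0951]
tcp_rot: [-2.854, -1.312, -0.0]
wrist_force: [-1.4, 1.0, 0.0]
width: 0.341
grip_force: 40.7
```

Call:
{"fn": "jog_arm", "kwargs": {"deltas": [0,0,0.001,0,0,0,-1,0,0,0.002,0,0,0,-1,0,0,0.002,0,0,0,-1]}}

```text
time: 9.4
tool_pos: [0.5272, 0.1164, 0.093]
tcp_rot: [2.854, 1.312, 0.0]
wrist_force: [-1.9, 0.4, 0.7]
width: 0.347
grip_force: 40.7
```

Call:
{"fn": "jog_arm", "kwargs": {"deltas": [0,0,0.001,0,0,0,-1,0,0,0.002,0,0,0,-1,0,0,0.002,0,0,0,-1]}}

```text
time: 9.7
tool_pos: [0.5272, 0.1164, 0.091]
tcp_rot: [2.854, 1.312, 0.0]
wrist_force: [-1.2, 0.4, 1.5]
width: 0.345
grip_force: 40.9
```

Call:
{"fn": "jog_arm", "kwargs": {"deltas": [0,0,0.001,0,0,0,-1,0,0,0.002,0,0,0,-1,0,0,0.003,0,0,0,-1,0,0,0.003,0,0,0,-1]}}

```text
time: 10.1
tool_pos: [0.5272, 0.1164, 0.088]
tcp_rot: [2.854, 1.312, 0.0]
wrist_force: [-1.3, 0.7, 2.7]
width: 0.346
grip_force: 41.0
```

Call:
{"fn": "jog_arm", "kwargs": {"deltas": [0,0,0.001,0,0,0,-1,0,0,0.002,0,0,0,-1,0,0,0.002,0,0,0,-1]}}

```text
time: 10.4
tool_pos: [0.5272, 0.1164, 0.086]
tcp_rot: [2.854, 1.312, 0.0]
wrist_force: [-1.5, 1.0, 4.3]
width: 0.346
grip_force: 41.1
```

Call:
{"fn": "jog_arm", "kwargs": {"deltas": [0,0,0.0005,0,0,0,-1,0,0,0.001,0,0,0,-1,0,0,0.001,0,0,0,-1]}}

```text
time: 10.7
tool_pos: [0.5272, 0.1164, 0.085]
tcp_rot: [2.854, 1.312, 0.0]
wrist_force: [-1.4, 1.1, 3.9]
width: 0.346
grip_force: 41.1
```

Call:
{"fn": "jog_arm", "kwargs": {"deltas": [0,0,0.0005,0,0,0,-1,0,0,0.0005,0,0,0,-1]}}

```text
time: 10.9
tool_pos: [0.5272, 0.1164, 0.0845]
tcp_rot: [2.854, 1.312, 0.0]
wrist_force: [-0.7, -0.3, 4.9]
width: 0.348
grip_force: 41.2
```

Call:
{"fn": "jog_arm", "kwargs": {"deltas": [0,0,0.0005,0,0,0,-1,0,0,0.0005,0,0,0,-1]}}

```text
time: 11.1
tool_pos: [0.5272, 0.1164, 0.084]
tcp_rot: [2.854, 1.312, 0.0]
wrist_force: [-0.7, 0.7, 4.7]
width: 0.345
grip_force: 41.3
```

Call:
{"fn": "jog_arm", "kwargs": {"deltas": [0,0,0.0005,0,0,0,-1,0,0,0.0005,0,0,0,-1]}}

```text
time: 11.3
tool_pos: [0.5272, 0.1164, 0.0839]
tcp_rot: [-2.854, -1.312, -0.0]
wrist_force: [-1.6, 1.0, 7.3]
width: 0.347
grip_force: 41.7
```

Call:
{"fn": "jog_arm", "kwargs": {"deltas": [0,0,-0.0008,0,0,0,-1,0,0,-0.0008,0,0,0,-1,0,0,-0.0008,0,0,2,-1,0,0,-0.0008,0,0,4,-1,0,0,-0.0008,0,0,6,-1,0,0,-0.0008,0,0,8,-1]}}

```text
time: 11.9
tool_pos: [0.5275, 0.1163, 0.0844]
tcp_rot: [2.939, 1.108, 0.001]
wrist_force: [-0.3, 0.4, 4.6]
width: 0.348
grip_force: 41.2
```

```bash
python3 -c "
from h import *
go(.5266,.1163,.0844,-110.6);print(readout.read_state()['torque'])"
```

```text
at [0.5275 0.1163 0.0844] yaw -48.69 t 11.9 F [-0.33  0.42  4.58] w 0.348 g 41.226999163627625 q6 1.0210111915155307
delta [-0.0007 -0.0006 -0.    ] [ 1.000e-02 -5.000e-02  6.191e+01]
[0.03370471 0.1711932  0.03334777]
```

Call:
{"fn": "jog_arm", "kwargs": {"deltas": [0,0,0,0,0,2,-1,0,0,0,0,0,4,-1,0,0,0,0,0,6,-1,0,0,0,0,0,8,-1]}}

```text
time: 12.3
tool_pos: [0.5276, 0.1163, 0.0844]
tcp_rot: [3.009, 0.9, 0.002]
wrist_force: [-0.0, 0.2, 4.2]
width: 0.343
grip_force: 41.2
```

```bash
python3 -c "
from h import *
go(.5266,.1163,.0844,-110.6);print(readout.read_state()['torque'])"
```

```text
at [0.5276 0.1163 0.0844] yaw -56.69 t 12.3 F [-0.03  0.19  4.23] w 0.343 g 41.222389340400696 q6 1.1605945249795524
delta [-0.0008 -0.0006  0.    ] [ 1.000e-02 -7.000e-02  5.391e+01]
[-0.08745153  0.12202611  0.01409297]
```

Call:
{"fn": "jog_arm", "kwargs": {"deltas": [0,0,0,0,0,3,-1,0,0,0,0,0,6,-1,0,0,0,0,0,9,-1,0,0,0,0,0,12,-1,0,0,0,0,0,15,-1,0,0,0,0,0,18,-1,0,0,0,0,0,21,-1,0,0,0,0,0,24,-1]}}

```text
time: 13.1
tool_pos: [0.5278, 0.1163, 0.0845]
tcp_rot: [3.131, 0.254, 0.002]
wrist_force: [-0.3, -0.4, 5.2]
width: 0.34
grip_force: 41.2
```

Call:
{"fn": "jog_arm", "kwargs": {"deltas": [0,0,0,0,0,3,-1,0,0,0,0,0,6,-1,0,0,0,0,0,9,-1,0,0,0,0,0,12,-1,0,0,0,0,0,15,-1,0,0,0,0,0,18,-1,0,0,0,0,0,20,-1]}}

```text
time: 13.8
tool_pos: [0.5278, 0.1163, 0.0845]
tcp_rot: [-3.128, 0.293, -0.002]
wrist_force: [0.5, -0.7, 5.7]
width: 0.339
grip_force: 41.2
```

```bash
python3 -c "
from h import *
go(.5266,.1163,.0844,-110.6);print(readout.read_state()['torque'])"
```

```text
at [0.5278 0.1163 0.0845] yaw -100.71 t 13.8 F [ 0.49 -0.7   5.68] w 0.339 g 41.215964555740356 q6 1.9289544567776538
delta [-0.0012  0.0002  0.0001] [-0.02 -0.09  9.89]
[-0.07066957  0.01655709  0.0262559 ]
```

Call:
{"fn": "jog_arm", "kwargs": {"deltas": [0,0,0,0,0,2,-1,0,0,0,0,0,4,-1,0,0,0,0,0,6,-1,0,0,0,0,0,8,-1,0,0,0,0,0,9.5,-1,0,0,0,0,0,9.5,-1]}}

```text
time: 14.4
tool_pos: [0.5278, 0.1163, 0.0845]
tcp_rot: [-3.093, 0.549, -0.002]
wrist_force: [0.5, 0.0, 4.5]
width: 0.345
grip_force: 41.2
```

```bash
python3 -c "
from h import *
go(.5266,.1163,.0844,-110.6);print(readout.read_state()['torque'])"
```

```text
at [0.5278 0.1163 0.0845] yaw -110.13 t 14.4 F [0.5  0.02 4.54] w 0.345 g 41.23888671398163 q6 2.0932162253586655
delta [-0.0011  0.0004  0.0001] [-0.03 -0.08  0.47]
[-0.07976811 -0.18392819 -0.00911739]
```

Call:
{"fn": "jog_arm", "kwargs": {"deltas": [0,0,-0.0007,0,0,0,-1,0,0,-0.0014,0,0,0,-1,0,0,-0.002,0,0,0,-1,0,0,-0.002,0,0,0,-1]}}

```text
time: 14.8
tool_pos: [0.5277, 0.1163, 0.0866]
tcp_rot: [-3.093, 0.548, -0.002]
wrist_force: [2.3, -1.3, 4.6]
width: 0.341
grip_force: 41.1
```

Call:
{"fn": "jog_arm", "kwargs": {"deltas": [0,0,-0.0007,0,0,0,-1,0,0,-0.0014,0,0,0,-1,0,0,-0.002,0,0,0,-1,0,0,-0.002,0,0,0,-1]}}

```text
time: 15.2
tool_pos: [0.5272, 0.1164, 0.0883]
tcp_rot: [-3.093, 0.549, -0.0]
wrist_force: [2.8, -1.4, 3.7]
width: 0.343
grip_force: 41.1
```

Call:
{"fn": "jog_arm", "kwargs": {"deltas": [0,0,-0.0005,0,0,0,-1,0,0,-0.001,0,0,0,-1,0,0,-0.001,0,0,0,-1]}}

```text
time: 15.5
tool_pos: [0.5271, 0.1164, 0.0893]
tcp_rot: [-3.093, 0.549, -0.0]
wrist_force: [2.8, -0.2, 2.2]
width: 0.345
grip_force: 41.0
```

Call:
{"fn": "jog_arm", "kwargs": {"deltas": [0,0,0,0,0,0,-0.2,0,0,0,0,0,0,0,0,0,0,0,0,0,0.3,0,0,0,0,0,0,0.6,0,0,0,0,0,0,1,0,0,0,0,0,0,1,0,0,0,0,0,0,1]}}

```text
time: 16.2
tool_pos: [0.5271, 0.1163, 0.0893]
tcp_rot: [-3.093, 0.549, 0.0]
wrist_force: [-0.1, 0.2, -1.1]
width: 1.002
grip_force: 0.0
```

Call:
{"fn": "jog_arm", "kwargs": {"deltas": [0,0,-0.02,0,0,0,1,0,0,-0.05,0,0,0,1,0,0,-0.09,0,0,0,1,0,0,-0.13,0,0,0,1,0,0,-0.13,0,0,0,1]}}

```text
time: 16.7
tool_pos: [0.5314, 0.1171, 0.2266]
tcp_rot: [-3.089, 0.548, -0.019]
wrist_force: [0.7, -0.1, 1.4]
width: 0.998
grip_force: 0.0
```

```bash
python3 - <<'E'
from h import *
go(.5266,.1163,.2,-110.6)
c=read_camera('top');s=read_camera('scene')
a=cv2.resize(c['color'][215:295,245:325],None,fx=4.9,fy=4.9,interpolation=cv2.INTER_CUBIC)
b=cv2.resize(s['color'][215:295,248:328],None,fx=4.9,fy=4.9,interpolation=cv2.INTER_CUBIC)
cv2.imwrite('pics/g.png',np.hstack([a,b]))
for z in (.104,.11):print((np.array(proj(s,(.5268,.1163,z)))-[248,215])*4.9+[392,0])
E
```

```text
at [0.5314 0.1171 0.2266] yaw -110.12 t 16.7 F [ 0.74 -0.05  1.35] w 0.998 g 0.0 q6 2.09299726466107
delta [-0.0045  0.0026  0.0266] [-0.37 -0.63  0.48]
[584.11088679  64.7933669 ]
[583.82742793  51.50097928]
```

View pics/g.png

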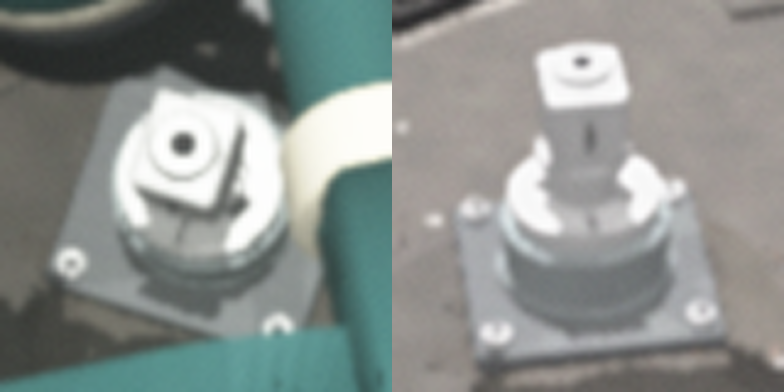

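The adapter stands upright in the holder. Its dark line (590,135) sits above the notch mark (592,222), and the nose hole (582,62) puts the foot about 25 mm above the holder's underside, inside the locked range. The gripper is clear, so I'll hand it in.

Call:
{"fn": "jog_arm", "kwargs": {"deltas": [0,0,0,0,0,0,1,0,0,0,0,0,0,1,0,0,0,0,0,0,1]}}

```text
time: 17.1
tool_pos: [0.5261, 0.1162, 0.2175]
tcp_rot: [3.092, -0.549, -0.005]
wrist_force: [-0.5, 0.7, -1.1]
width: 1.001
grip_force: 0.0
```

```bash
python3 -c "
from h import *
print(finish_job())"
```

```text
the job is handed in; nothing more can be done
None
```

I handed the job in at about 17 s: the last pictures show the adapter upright and locked in the holder's notches, released and with the gripper clear; wrist force stayed under 8 N in the readings while pressing and turning, and no verdict came back.

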